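# Nest the resin pots in the tilted stand

### The arm

A 6-joint arm with a two-finger parallel gripper is mounted at the origin on the work surface. World frame = base frame: x ahead of the robot, y to its left, z up, the work surface at z = 0. Lengths are in m, angles in degrees, forces in N, time in s.
With the tool pointing down it reaches from about 0.2 to 0.875 m from the base axis. Payload 3.4 kg.
Tool frame: the origin (TCP) lies midway between the tips of the shut fingers; the grasp point (between the pads) lies 19 mm behind it; z points along the fingers, y is the line along which they close (so a half turn about z gives the same grasp; the last joint's range is limited). The gripper opens to 94 mm and grips with 3 to 60 N. Pads are 16 mm wide; open, the fingers measure 119 mm over their backs; the gripper's body (75 mm by 177 mm) begins 78 mm behind the grasp point.
Start: joints at [-82.391, 15.808, 86.224, -0, 77.962, -6.933], TCP at [0.144, -0.557, 0.205] pointing down, gripper open.
Joint ranges: [-165.64, 165.64], [-43.16, 119.46], [12.63, 154.43], [-67.54, 247.53], [6.08, 155.33], [-154.97, 154.97]. Speed limits (degrees/s): [147.25, 147.25, 180, 180, 180, 180].

### API

Orientations are given as a 3x3 rotation matrix whose columns are the frame's x, y, z axes.
In Python, from plant import ctrl, vision gives the robot as it stands.
- The arm moves only by the tool move_arm, never from a script. Its argument "rows" is one flat list of numbers, 7 for each row, row after row: the turn, a rotation vector about the tool's x, y, z in rad, then the shift along the tool's x, y, z in m, then the finger opening in m, from 0 to 0.094. In form: [wx, wy, wz, tx, ty, tz, hand, wx, wy, wz, tx, ty, tz, hand, ...]. A call has exactly 10 rows; each row shifts and turns the commanded pose from where the row before left it, along the tool's axes as they then stand; what a row does not reach is not made up. A row lasts 1/8 s, in which the tool goes at most 62.5 mm and 10.7 degrees, less where a joint would pass 70% of its speed; a pose out of reach is approached as far as the arm can. A call with a gripper value outside its range is refused whole. The fingers move at their own pace and stop on an object; "grip_force" is the grip in N (left out, the last holds). Time passes only in rows, so rows that do not move let the fingers close, or fill a call up. It gives the time, the measured TCP pose, the force, the opening and the grip force at its end, in the units of the state.
- ctrl.read_state(): the state, without advancing time (a new reading comes with each control period).
- vision.get_image(name): name is "scene" or "top" or "wrist"; returns a dict with "img" (480x640x3 uint8, blue, green, red), "fx", "fy", "cx", "cy" (pixels), "k1" (the pictures are not rectified: a ray, as slopes to the right and down, at radius r is drawn at 1 + k1 r^2 times it, then the intrinsics apply), "R" (3x3) and "t" (3): a world point X has camera coordinates R X + t; the wrist camera has in their place "hand_eye" (4x4, takes a point from camera to tool coordinates, whose origin is the TCP and whose axes are the flange's). Camera axes: x right, y down, z forward; pixel columns grow to the right and rows downward; lengths in m; the calibration is good to about 2 mm. A picture is of the moment at which its call begins: read the wrist's pose just before it. There is no depth.
- ctrl.sign_off(): hands the job in; it is judged then, once.
The state is a dict: "t": time; "qpos": joint angles; "joint_velocities": joint speeds; "joint_torque": joint torques, N m; "tool_pos": TCP position; "ee_rot": TCP orientation; "ft_force": force on the tool from outside, world axes, zero at the start; "ft_torque": the same for the moment, N m; "width": finger opening in m; "gripper_force": force on a finger pad.
Only numpy, scipy, OpenCV 4.12 (cv2) and the standard library are available. Lean on these libraries where they do the work, as an engineer would, in place of code of your own. Each camera call takes 0.05 s, during which the arm holds its last target. There are 200 camera calls.

### The job

Nest the loose white resin pots in the large one that is clamped leaning in the green stand: first the middle-sized pot, then the small one inside it. Keep hold of each pot until it sits fully home, square on the floor of the pot around it, and press it down until you just feel the cushion under the large pot give, but only lightly; then leave both nested and released. Do not disturb the spreader, the knife or the mould.

Things in the scene. Friction and masses are not known exactly. Their poses are not given: they have to be found in the camera images.
- stand: Fixed green tooling-board stand that holds the large pot between two cheeks (left and right); foot plate 160 by 140 mm, about 155 mm high with the pot. Origin under the foot plate's centre; x points away from the robot, the pot leans towards -x. Its place and heading vary.
- large_center (a point): Largest white plastic pot, no handle, clamped leaning 26 deg from vertical: 112 mm outside at rim, 104 at bottom, 80 high, wall 3, floor 5. Point: on its axis half-way up, 40 mm below the rim, 35 above the inner floor. z: out of the mouth (up, roughly towards the robot); x: away from the robot, uphill; y: level. A rubber cushion under it yields about 1 mm per 5 N, 6 mm at most; springs back.
- medium_center (a point): Middle-sized loose pot, same material and shape, upright on the table beside the stand: 98 mm outside at rim, 91 at bottom, 72 high, wall 3, floor 5, about 80 g. Point: on its axis half-way up (36 mm). z: out of the mouth; x: towards its handle. Home in the large pot, this point is 1 mm above large_center along the axis; play between the walls 2 to 4 mm.
- medium_grip (a point): Middle of its handle: upright white block above the rim on a thin neck, 12 mm (radial, pot x) by 16 (across, pot y) by 42 tall. Point: 52 mm from the axis, 32 above the rim, 104 above the underside; block from 22 below to 20 above it, outside the mouth. The pot hangs to one side: pinched across (along y) it swings about the fingers, pinched radially (along x) less. Axes as the pot's.
- small_center (a point): Small loose pot, same material and shape, upright on the table on the other side of the stand: 84 mm outside at rim, 78 at bottom, 62 high, wall 3, floor 5, about 60 g. Point: on its axis half-way up (31 mm). z: out of the mouth; x: towards its handle. Home in the middle-sized pot, this point coincides with medium_center; play between the walls 2 to 4 mm.
- small_grip (a point): Middle of the small pot's handle, a block like the other (12 by 16 by 42 mm). Point: 45 mm from the axis, 32 above the rim, 94 above the underside. The fingers need room: let the two handles end on opposite sides. Axes as the pot's.
- spreader: Bystander: yellow plastic spreader lying flat, 75 by 95 by 4 mm, beyond the stand. Origin under its centre.
- knife: Bystander: black utility knife lying flat, about 145 mm long, 22 mm wide, 19 mm high, at the far left. Origin underneath, near the middle; x along the blade.
- mould: Bystander: green tooling-board mould with a trough, 110 by 200 by 80 mm, at the far right. Origin under its centre.
Not all that is in view belongs to the job. Of the things that look like the stand, the middle-sized one is meant.

How it is judged:
By the outcome, as a careful person would: the job done as asked, in the order asked, and still so for the second after the job is handed in, with the robot touching nothing.
It also fails if it takes over 64 s, if anything falls off the work surface, if the arm or the gripper's body presses on something with over 40 N, if the wrist force passes 120 N, or if a joint passes its speed limit or range.

## Working session

There is one attempt and no reset: what is moved stays moved. The work goes in short steps, Python scripts to look and compute and a tool call to move; the robot and the scene stay as the last step left them, time stands still between calls to the robot, and variables do not carry over. Pictures are saved under pics/ and viewed, at most 10 in all, crops included, and the job is handed in when it is done.

Besides the shell and the picture viewer there is one more tool, called after "Call:" in YAML: its name, and indented under it one key for each argument. move_arm: Moves the arm, as the interface text tells. Its arguments: {"type":"object","properties":{"rows":{"type":"array"},"grip_force":{"type":"number"}},"required":["rows"]}

```bash
ls; mkdir -p pics; python3 - <<'E'
from plant import ctrl, vision
import cv2, numpy as np
s=ctrl.read_state()
for k,v in s.items(): print(k,np.round(np.array(v),4).tolist())
for n in ["scene","top","wrist"]:
    d=vision.get_image(n); cv2.imwrite(f"pics/{n}0.png",d["img"])
    print(n,{k:np.round(np.array(v),4).tolist() for k,v in d.items() if k!="img"})
E
```

```text
pics
t 0.0
qpos [-82.3939, 15.8478, 86.2931, 0.0001, 77.96, -6.9308]
joint_velocities [-0.0141, -0.0087, 0.0165, 0.0083, 0.1139, 0.045]
joint_torque [-0.0006, -40.4575, -23.7227, 0.0701, 0.0346, -0.0001]
tool_pos [0.1443, -0.556, 0.2046]
ee_rot [[0.968, 0.251, -0.0002], [0.251, -0.968, 0.0017], [0.0002, -0.0017, -1.0]]
ft_force [-0.487, 0.3171, -0.3273]
ft_torque [0.0427, 0.0749, 0.0116]
gripper_force 0.0
width 0.0938
scene {'fx': 448.3366, 'fy': 448.3366, 'cx': 316.9854, 'cy': 235.4742, 'k1': -0.0584, 'R': [[0.544, 0.8391, -0.0003], [0.6878, -0.4462, -0.5726], [-0.4806, 0.3113, -0.8198]], 't': [-0.3541, -0.2802, 1.181]}
top {'fx': 514.1991, 'fy': 514.1991, 'cx': 329.2396, 'cy': 239.3531, 'k1': -0.112, 'R': [[-0.0142, -0.9999, -0.0095], [-0.9938, 0.0151, -0.1099], [0.1101, 0.0079, -0.9939]], 't': [0.0656, 0.5416, 1.2668]}
wrist {'fx': 349.2846, 'fy': 349.2846, 'cx': 320.5973, 'cy': 243.9212, 'k1': 0.0232, 'hand_eye': [[0.0017, -0.9703, -0.2417, 0.0698], [1.0, 0.0017, 0.0003, 0.0009], [0.0002, -0.2417, 0.9703, -0.1786], [0.0, 0.0, 0.0, 1.0]]}
```

View pics/top0.png

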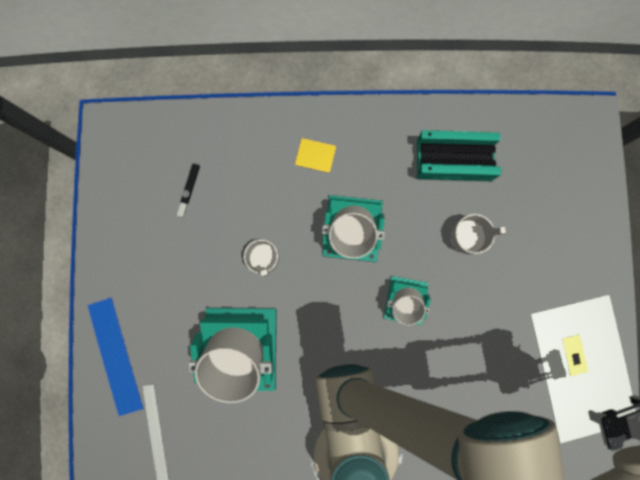

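View pics/scene0.png

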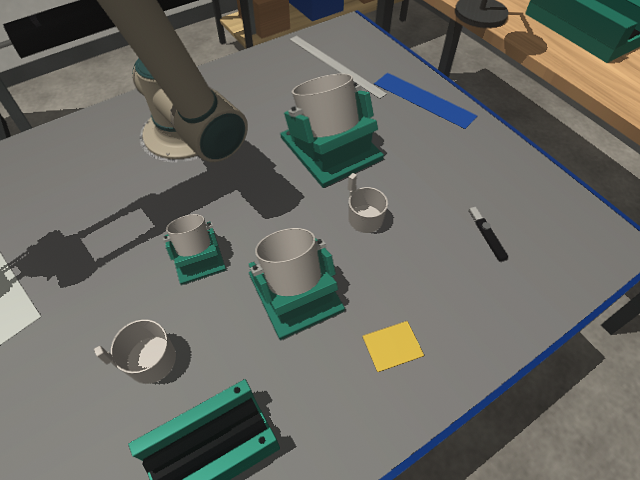

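The top view shows the target (middle-sized) stand at about (353,230). The medium pot is at (474,234) with its handle to the right at (502,230). The small pot is at (261,255) with its handle towards the robot at (264,268). I'll magnify these for measuring.

```bash
cat > h.py <<'E'
import numpy as np, cv2
from scipy.optimize import least_squares
from scipy.spatial.transform import Rotation as Ro
def cam(d,s=None):
    if "R" in d: R,t=np.array(d["R"]),np.array(d["t"])
    else:
        H=np.array(d["hand_eye"]); A=np.array(s["ee_rot"]); Rc=A@H[:3,:3]; p=np.array(s["tool_pos"])+A@H[:3,3]
        R,t=Rc.T,-Rc.T@p
    return dict(R=R,t=t,f=d["fx"],c=(d["cx"],d["cy"]),k=d["k1"])
def proj(c,X):
    P=np.atleast_2d(X)@c["R"].T+c["t"]; q=P[:,:2]/P[:,2:]
    q=q*(1+c["k"]*(q**2).sum(1,keepdims=True)); return q*c["f"]+c["c"]
def ray(c,u):
    q0=(np.atleast_2d(u)-c["c"])/c["f"]; q=q0.copy()
    for _ in range(20): q=q0/(1+c["k"]*(q**2).sum(1,keepdims=True))
    return -c["R"].T@c["t"], np.c_[q,np.ones(len(q))]@c["R"]
def onz(c,u,z):
    o,d=ray(c,u); return o+d*((z-o[2])/d[:,2:])
E
python3 - <<'E'
from h import *
from plant import vision
T=[]
for n,cs in [("top",[(480,233),(353,231),(261,256)]),("scene",[(138,350),(293,270),(367,203)])]:
    d=vision.get_image(n); c=cam(d); row=[]
    for (x,y),z in zip(cs,(.072,.12,.062)):
        x0,y0=x-44,y-50
        t=cv2.resize(d["img"][y0:y0+100,x0:x0+88],None,fx=3,fy=3,interpolation=cv2.INTER_CUBIC)
        for k in range(0,100,10): cv2.putText(t,str(y0+k),(0,k*3+3),0,.3,(0,0,255)); cv2.line(t,(20,k*3),(24,k*3),(0,0,255))
        for k in range(0,88,10): cv2.putText(t,str(x0+k),(k*3-8,297),0,.3,(0,0,255));cv2.line(t,(k*3,284),(k*3,288),(0,0,255))
        row.append(t); print(n,(x,y),onz(c,(x,y),z).round(3))
    T.append(np.hstack(row))
cv2.imwrite("pics/tiles.png",np.vstack(T))
E
```

```text
top (480, 233) [[ 0.548 -0.314  0.072]]
top (353, 231) [[0.551 0.001 0.12 ]]
top (261, 256) [[0.5   0.226 0.062]]
scene (138, 350) [[ 0.556 -0.305  0.072]]
scene (293, 270) [[ 0.589 -0.011  0.12 ]]
scene (367, 203) [[0.503 0.223 0.062]]
```

View pics/tiles.png

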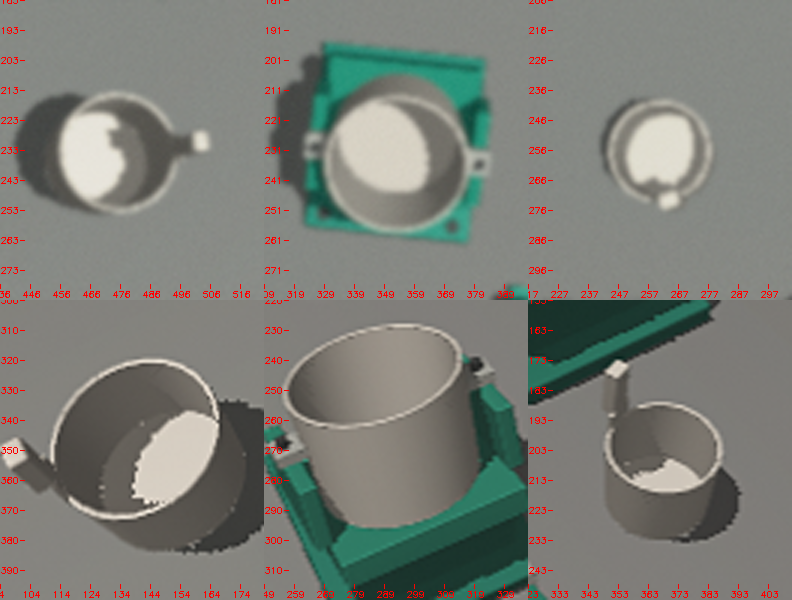

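Tiles: all three rims appear as bright rings. The medium handle top is at top (502.7,230) and scene (99,351). The small handle top is at top (263.7,272.7) and scene (352.7,175.7). The large pot's mouth centre is at about top (355,237). Next I'll fit rim rings in both views at once.

```bash
cat >> h.py <<'E'
TH=np.linspace(0,2*np.pi,180,endpoint=False)
def frame(yaw,tilt=0):  # columns x,y,z ; leaning towards -x
    return (Ro.from_euler('z',yaw,degrees=True)*Ro.from_euler('y',-tilt,degrees=True)).as_matrix()
def ring(p,Rm,r,h): return p+h*Rm[:,2]+r*(np.outer(np.cos(TH),Rm[:,0])+np.outer(np.sin(TH),Rm[:,1]))
def samp(img,uv): return cv2.remap(img,uv[:,0].astype(np.float32).reshape(1,-1),uv[:,1].astype(np.float32).reshape(1,-1),cv2.INTER_LINEAR)[0]
def contrast(views,p,Rm,R,h):
    s=0
    for c,g in views:
        f=lambda r:samp(g,proj(c,ring(p,Rm,r,h))).astype(float)
        a,b,d=f(R-.0015),f(R+.003),f(R-.006)
        s+=np.clip(a-b,-15,25).mean()+np.clip(a-d,-15,25).mean()
    return s/len(views)
def gray(d,s=1.2): return cv2.GaussianBlur(d["img"].max(2).astype(np.float32),(0,0),s)
from scipy.optimize import minimize
def fit(views,x0,step,mk,R,h):
    best=None
    for sc in (1,.4,.15):
        S=np.vstack([x0]+[np.array(x0)+sc*np.eye(len(x0))[i]*step[i] for i in range(len(x0))])
        r=minimize(lambda x:-contrast(views,*mk(x),R,h),x0,method="Nelder-Mead",options=dict(initial_simplex=S,maxiter=400,xatol=1e-5,fatol=1e-3)); x0=r.x
    return r.x,-r.fun
up=lambda z:(lambda x:(np.array([x[0],x[1],z]),np.eye(3)))
lean=lambda x:(np.array(x[:3]),frame(x[3]*100,26))
E
python3 - <<'E'
from h import *
from plant import vision
D={n:vision.get_image(n) for n in("top","scene")}
C={n:cam(D[n]) for n in D}
def tri(u,v):
    A=[];b=[]
    for n,p in(("top",u),("scene",v)):
        o,d=ray(C[n],p); d=d[0]/np.linalg.norm(d[0]); P=np.eye(3)-np.outer(d,d); A.append(P); b.append(P@o)
    X=np.linalg.lstsq(np.vstack(A),np.hstack(b),rcond=None)[0]; return X.round(4)
print("hm",tri((502.7,230),(99,351)),"hs",tri((263.7,272.7),(352.7,175.7)))
for names in (("top",),("scene",),("top","scene")):
    V=[(C[n],gray(D[n],.8)) for n in names]
    print(names)
    a=fit(V,[.55,-.302],[.008,.008],up(.036),.049,.036); print(" med",a[0].round(4),round(a[1],1),"top",onz(C["top"],(502.7,230),.124).round(4))
    a=fit(V,[.502,.226],[.008,.008],up(.031),.042,.031); print(" small",a[0].round(4),round(a[1],1),onz(C["top"],(263.7,272.7),.114).round(4))
    best=max((fit(V,[.56,.0,z,y],[.01,.01,.008,.05],lean,.056,.04) for z in(.085,.095,.105) for y in(-.1,0,.1)),key=lambda q:q[1])
    print(" large",best[0].round(4),round(best[1],1))
E
```

```text
hm [ 0.5488 -0.3539  0.12  ] hs [0.4574 0.2133 0.1118]
('top',)
 med [ 0.5476 -0.3034] 25.7 top [[ 0.5481 -0.354   0.124 ]]
 small [0.5001 0.2267] 33.2 [[0.4567 0.2121 0.114 ]]
 large [ 0.5559 -0.0057  0.0928 -0.2077] 29.3
('scene',)
 med [ 0.5456 -0.3016] 37.3 top [[ 0.5481 -0.354   0.124 ]]
 small [0.4993 0.2276] 34.8 [[0.4567 0.2121 0.114 ]]
 large [ 5.554e-01 -1.000e-04  9.240e-02 -6.220e-02] 37.2
('top', 'scene')
 med [ 0.5473 -0.3025] 30.5 top [[ 0.5481 -0.354   0.124 ]]
 small [0.4998 0.2269] 33.4 [[0.4567 0.2121 0.114 ]]
 large [ 0.5567 -0.0012  0.0947 -0.0694] 32.4
```

```bash
cat >> h.py <<'E'
def toolrot(zdir,ydir):
    z=np.array(zdir)/np.linalg.norm(zdir); y=np.array(ydir)-np.dot(ydir,z)*z; y/=np.linalg.norm(y); return np.c_[np.cross(y,z),y,z]
def step(s,p,Rt,n):
    "constant row (w,t) that in n rows takes the tool from state s (or (pos,rot)) to p,Rt"
    P,A=(np.array(s["tool_pos"]),np.array(s["ee_rot"])) if isinstance(s,dict) else s
    u,_,v=np.linalg.svd(A); A=u@v
    w=Ro.from_matrix(A.T@Rt).as_rotvec()/n
    S=sum(Ro.from_rotvec(k*w).as_matrix() for k in range(n))
    t=np.linalg.solve(S,A.T@(np.array(p)-P)); print(n,"rows:",w.round(4).tolist(),(t).round(5).tolist()); return np.r_[w,t]
E
python3 - <<'E'
from h import *
from plant import ctrl
s=ctrl.read_state()
a=np.deg2rad(-89)
step(s,[.548,-.335,.22],toolrot([0,0,-1],[np.cos(a),np.sin(a),0]),10)
E
```

```text
10 rows: [-0.0, 0.0, 0.0236] [0.04328, -0.01602, -0.00147]
```

Call:
move_arm:
  rows: [0,0,0.0236,0.0433,-0.016,-0.0015,0.094,0,0,0.0236,0.0433,-0.016,-0.0015,0.094,0,0,0.0236,0.0433,-0.016,-0.0015,0.094,0,0,0.0236,0.0433,-0.016,-0.0015,0.094,0,0,0.0236,0.0433,-0.016,-0.0015,0.094,0,0,0.0236,0.0433,-0.016,-0.0015,0.094,0,0,0.0236,0.0433,-0.016,-0.0015,0.094,0,0,0.0236,0.0433,-0.016,-0.0015,0.094,0,0,0.0236,0.0433,-0.016,-0.0015,0.094,0,0,0.0236,0.0433,-0.016,-0.0015,0.094]
  grip_force: 45

```text
t: 1.6
tool_pos: [0.5495, -0.3344, 0.2206]
ee_rot: [[1.0, 0.017, 0.0], [0.017, -1.0, -0.0], [0.0, 0.0, -1.0]]
ft_force: [0.6, -1.3, 0.0]
width: 0.0941
gripper_force: 0.0
```

```bash
cat > look.py <<'E'
from h import *
from plant import ctrl, vision
def wv():
    s=ctrl.read_state(); d=vision.get_image("wrist"); return s,d,cam(d,s)
def draw(img,c,pts,col=(0,0,255)):
    for u in proj(c,pts):
        if 0<=u[0]<640 and 0<=u[1]<480: cv2.circle(img,(int(round(u[0])),int(round(u[1]))),0,col,-1)
def block(p,Rm,r,h):  # handle block top/bottom corner outline; r,h grip point rel. to centre
    out=[]
    for dz in(-.022,.020):
        q=[(r-.006,-.008),(r+.006,-.008),(r+.006,.008),(r-.006,.008),(r-.006,-.008)]
        for a,b in zip(q,q[1:]):
            for k in np.linspace(0,1,12): x,y=np.array(a)*(1-k)+np.array(b)*k; out.append(p+Rm@[x,y,h+dz])
    return np.array(out)
E
python3 - <<'E'
from look import *
s,d,c=wv(); g=gray(d,1.2)
a,v=fit([(c,g)],[.5473,-.3025],[.006,.006],up(.036),.049,.036); print(a.round(4),v)
im=d["img"].copy(); p=np.r_[a,.036]; Rm=frame(-89)
draw(im,c,ring(p,Rm,.0475,.036)); draw(im,c,block(p,Rm,.052,.068),(255,0,0)); cv2.imwrite("pics/w1.png",im)
E
```

```text
[ 0.5487 -0.3004] 34.109150399102106
```

View pics/w1.png

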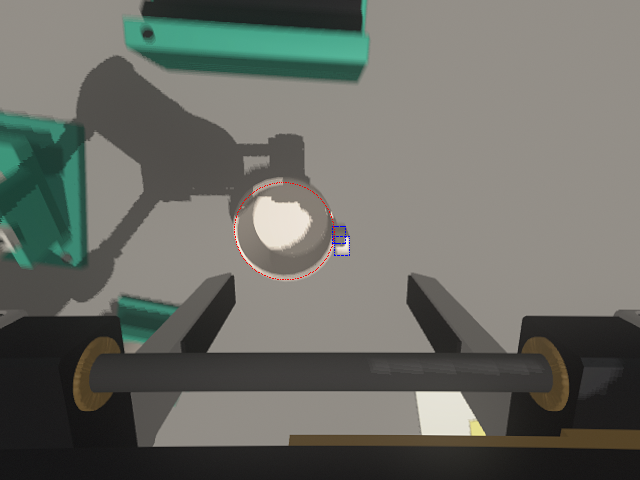

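The wrist view shows the medium pot's rim at about (285,230) and the bright top of its handle at (343,247), under the overlay to within a few mm. I'll check the residual numerically before descending.

```bash
python3 - <<'E'
from look import *
s,d,c=wv()
g=d["img"].max(2)
m=(g[225:265,325:360]>205).astype(np.uint8); n,l,st,ce=cv2.connectedComponentsWithStats(m)
for i in range(1,n):
    if st[i][4]>20: u=ce[i]+[325,225]; print(st[i],u,onz(c,u,.124).round(4))
V=[(c,gray(d,.7))]
for dx in(0,.001,.002,.003,.004):
    print(dx,[round(contrast(V,np.array([.5475+dx,-.3025+dy,.036]),np.eye(3),.049,.036),1) for dy in(-.001,0,.001,.002,.003)])
E
```

```text
[ 16  21  12  17 194] [346.64948454 254.23195876] [[ 0.5493 -0.3539  0.124 ]]
[ 5 23  8 17 37] [334.02702703 257.40540541] [[ 0.5464 -0.3437  0.124 ]]
0 [np.float64(31.8), np.float64(34.1), np.float64(36.0), np.float64(33.2), np.float64(19.2)]
0.001 [np.float64(31.7), np.float64(33.5), np.float64(34.2), np.float64(29.2), np.float64(15.1)]
0.002 [np.float64(24.5), np.float64(29.6), np.float64(26.7), np.float64(16.2), np.float64(6.9)]
0.003 [np.float64(12.8), np.float64(14.5), np.float64(12.1), np.float64(6.0), np.float64(1.0)]
0.004 [np.float64(4.9), np.float64(5.0), np.float64(3.2), np.float64(-0.1), np.float64(-2.4)]
```

```bash
python3 - <<'E'
from look import *
s=ctrl.read_state(); print(s["tool_pos"])
a=np.deg2rad(-88.7)
step(s,[.5492,-.354,.086],toolrot([0,0,-1],[np.cos(a),np.sin(a),0]),9)
E
```

```text
[ 0.5521867  -0.33301112  0.21996526]
9 rows: [-0.0001, -0.0003, -0.0001] [-0.0004, 0.00233, 0.01488]
```

Call:
move_arm:
  rows: [0,0,0,-0.0003,0.0025,0.018,0.06,0,0,0,-0.0003,0.0025,0.018,0.06,0,0,0,-0.0003,0.0025,0.018,0.06,0,0,0,-0.0003,0.0025,0.018,0.06,0,0,0,-0.0003,0.0025,0.018,0.06,0,0,0,-0.0003,0.0025,0.018,0.06,0,0,0,-0.0003,0.0025,0.018,0.06,0,0,0,-0.0003,0.0025,0.008,0.06,0,0,0,0,0,0,0.06,0,0,0,0,0,0,0.06]

```text
t: 2.95
tool_pos: [0.5466, -0.3556, 0.0871]
ee_rot: [[1.0, 0.018, 0.001], [0.018, -1.0, -0.001], [0.001, 0.001, -1.0]]
ft_force: [-0.5, 0.4, 1.0]
width: 0.06
gripper_force: 0.0
```

```bash
python3 - <<'E'
from look import *
s,d,c=wv(); print(s["tool_pos"],s["ft_force"],np.abs(s["joint_velocities"]).max())
cv2.imwrite("pics/w2.png",d["img"])
s=ctrl.read_state(); print(s["tool_pos"],np.round(s["ee_rot"],3).tolist())
E
```

```text
[ 0.54663496 -0.35557056  0.08708521] [-0.48827067  0.35730348  0.97132502] 0.2603317750430567
[ 0.54671268 -0.3555255   0.08729974] [[1.0, 0.018, 0.001], [0.018, -1.0, -0.001], [0.001, 0.001, -1.0]]
```

View pics/w2.png

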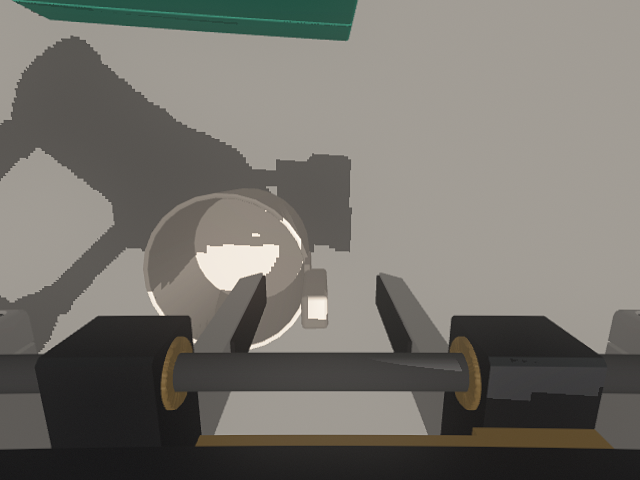

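The wrist view shows the medium handle standing between the open fingers, its top at (316,310) and the fingertips at (255,275) and (388,275).

```bash
python3 - <<'E'
from look import *
s,d,c=wv(); g=d["img"].max(2)
m=(g[290:330,300:330]>225).astype(np.uint8); n,l,st,ce=cv2.connectedComponentsWithStats(m)
A=np.array(s["ee_rot"])
for i in range(1,n):
    if st[i][4]>20: u=ce[i]+[300,290]; X=onz(c,u,.124)[0]; print(st[i],u,X.round(4),"tool",(A.T@(X-s["tool_pos"])).round(4))
a,v=fit([(c,gray(d,1))],[.548,-.302],[.004,.004],up(.036),.049,.036); print(a.round(4),v)
E
```

```text
[  8   9  19  20 361] [317.02493075 308.11911357] [ 0.5522 -0.3548  0.124 ] tool [ 0.0056 -0.0006 -0.0367]
[ 0.5476 -0.3013] 27.847813267178005
```

Call:
move_arm:
  rows: [0,0,0,0.002,0,0.001,0.06,0,0,0,0.002,0,0.001,0.06,0,0,0,0,0,0,0.03,0,0,0,0,0,0,0.02,0,0,0,0,0,0,0.01,0,0,0,0,0,0,0.005,0,0,0,0,0,0,0.005,0,0,0,0,0,0,0.005,0,0,0,0,0,0,0.005,0,0,0,0,0,0,0.005]
  grip_force: 50

```text
t: 4.3
tool_pos: [0.5502, -0.355, 0.0845]
ee_rot: [[1.0, 0.018, 0.0], [0.018, -1.0, 0.0], [0.0, -0.0, -1.0]]
ft_force: [-0.2, 1.8, 0.4]
width: 0.0116
gripper_force: 50.0
```

Call:
move_arm:
  rows: [0,0,0,0,0,-0.01,0.005,0,0,0,0,0,-0.02,0.005,0,0,0,0,0,-0.028,0.005,0,0,0,0,0,-0.03,0.005,0,0,0,0,0,-0.03,0.005,0,0,0,0,0,-0.03,0.005,0,0,0,0,0,-0.03,0.005,0,0,0,0,0,-0.025,0.005,0,0,0,0,0,-0.01,0.005,0,0,0,0,0,0,0.005]

```text
t: 5.55
tool_pos: [0.5502, -0.3553, 0.298]
ee_rot: [[1.0, 0.018, 0.001], [0.018, -1.0, -0.001], [0.001, 0.001, -1.0]]
ft_force: [0.0, -0.2, -1.4]
width: 0.0116
gripper_force: 50.0
```

```bash
cat >> look.py <<'E'
def fitpot(c,s,d,R,h,ctr,verb=True,sig=1.0,dof=4):
    "pot in tool coords: centre + small tilts about tool x,y; returns centre(tool), tilt(deg)"
    A=np.array(s["ee_rot"]); P=np.array(s["tool_pos"]); flip=np.diag([1,-1,-1.])
    def mk(x):
        Rt=Ro.from_rotvec([x[2],x[3] if len(x)>3 else 0,0]).as_matrix()@flip
        q=np.array([x[0],x[1],ctr[2]])
        return P+A@q, A@Rt
    x,v=fit([(c,gray(d,sig))],[ctr[0],ctr[1],0.,0.][:dof],[.004,.004,.03,.03][:dof],mk,R,h)
    return x,v,mk(x)
E
python3 - <<'E'
from look import *
s,d,c=wv(); print(s["tool_pos"],s["width"],s["ft_force"],s["ft_torque"])
for dof in(3,4):
    x,v,(p,Rm)=fitpot(c,s,d,.049,.036,[0,-.052,.0485],dof=dof); print(x.round(4),round(v,1))
im=d["img"].copy(); draw(im,c,ring(p,Rm,.0475,.036)); draw(im,c,ring(p,Rm,.0425,-.031),(0,255,0));draw(im,c,ring(p,Rm,.0455,-.036),(0,255,255))
cv2.imwrite("pics/w3.png",im)
E
```

```text
[ 0.55023208 -0.35533747  0.29797527] 0.011558452838856894 [ 0.03241971 -0.15648988 -1.4327897 ] [ 0.00427978 -0.00380113 -0.01852032]
[-0.0012 -0.0507  0.0064] 15.7
[-0.0021 -0.0498 -0.0208 -0.0301] 16.0
```

View pics/w3.png

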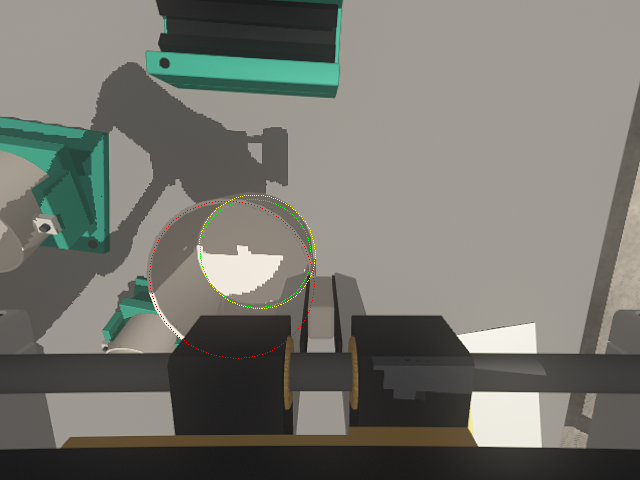

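The medium pot hangs square in the fingers. Its rim ring at (232,278) and the inner floor fit the nominal grasp.

```bash
cat >> look.py <<'E'
def target(L,yaw,ctr,up,handle=+1,dh=.001):
    "TCP pose that puts a held pot (centre ctr in tool) `up` above home in the large pot; handle +1 uphill with tool y uphill"
    F=frame(yaw,26); Rt=toolrot(-F[:,2],F[:,0]); return np.array(L)+F[:,2]*(dh+up)-Rt@np.array(ctr),Rt
def path(s,r,n):
    P,A=np.array(s["tool_pos"]),np.array(s["ee_rot"])
    for k in range(n):
        P=P+A@r[3:]; A=A@Ro.from_rotvec(r[:3]).as_matrix()
        if k%4==3: print(k+1,P.round(3),"pot",(P+A@[0,-.05,.05]).round(3))
E
python3 - <<'E'
from look import *
s=ctrl.read_state()
p,Rt=target([.5567,-.0012,.0947],-7,[-.0015,-.0515,.0485],.115); print(p.round(4))
r=step(s,p,Rt,20); path(s,r,20)
E
```

```text
[0.5313 0.0034 0.2651]
20 rows: [-0.0187, 0.0162, -0.0702] [0.01153, -0.01586, -0.00116]
4 [ 0.588 -0.287  0.301] pot [ 0.577 -0.242  0.247]
8 [ 0.605 -0.21   0.301] pot [ 0.586 -0.174  0.243]
12 [ 0.6   -0.132  0.296] pot [ 0.577 -0.106  0.234]
16 [ 0.575 -0.059  0.284] pot [ 0.55  -0.044  0.219]
20 [0.531 0.003 0.265] pot [0.508 0.006 0.198]
```

Call:
move_arm:
  rows: [-0.0187,0.0162,-0.0702,0.0115,-0.0159,-0.0012,0.005,-0.0187,0.0162,-0.0702,0.0115,-0.0159,-0.0012,0.005,-0.0187,0.0162,-0.0702,0.0115,-0.0159,-0.0012,0.005,-0.0187,0.0162,-0.0702,0.0115,-0.0159,-0.0012,0.005,-0.0187,0.0162,-0.0702,0.0115,-0.0159,-0.0012,0.005,-0.0187,0.0162,-0.0702,0.0115,-0.0159,-0.0012,0.005,-0.0187,0.0162,-0.0702,0.0115,-0.0159,-0.0012,0.005,-0.0187,0.0162,-0.0702,0.0115,-0.0159,-0.0012,0.005,-0.0187,0.0162,-0.0702,0.0115,-0.0159,-0.0012,0.005,-0.0187,0.0162,-0.0702,0.0115,-0.0159,-0.0012,0.005]

```text
t: 6.85
tool_pos: [0.6042, -0.1696, 0.298]
ee_rot: [[0.739, 0.64, 0.21], [0.668, -0.735, -0.111], [0.083, 0.222, -0.971]]
ft_force: [-0.4, 0.0, -0.9]
width: 0.012
gripper_force: 50.0
```

Call:
move_arm:
  rows: [-0.0187,0.0162,-0.0702,0.0115,-0.0159,-0.0012,0.005,-0.0187,0.0162,-0.0702,0.0115,-0.0159,-0.0012,0.005,-0.0187,0.0162,-0.0702,0.0115,-0.0159,-0.0012,0.005,-0.0187,0.0162,-0.0702,0.0115,-0.0159,-0.0012,0.005,-0.0187,0.0162,-0.0702,0.0115,-0.0159,-0.0012,0.005,-0.0187,0.0162,-0.0702,0.0115,-0.0159,-0.0012,0.005,-0.0187,0.0162,-0.0702,0.0115,-0.0159,-0.0012,0.005,-0.0187,0.0162,-0.0702,0.0115,-0.0159,-0.0012,0.005,-0.0187,0.0162,-0.0702,0.0115,-0.0159,-0.0012,0.005,-0.0187,0.0162,-0.0702,0.0115,-0.0159,-0.0012,0.005]

```text
t: 8.1
tool_pos: [0.5289, 0.0042, 0.264]
ee_rot: [[0.12, 0.893, 0.433], [0.993, -0.107, -0.053], [-0.001, 0.436, -0.9]]
ft_force: [0.4, -0.1, -0.3]
width: 0.0118
gripper_force: 50.0
```

```bash
python3 - <<'E'
from look import *
L=[.5567,-.0012,.0947]
p,Rt=target(L,-7,[-.0015,-.0515,.0485],.115)
s,d,c=wv(); print(np.round(s["tool_pos"],4),p.round(4),np.rad2deg(Ro.from_matrix(Rt.T@s["ee_rot"]).as_rotvec()).round(2),np.round(s["ft_force"],2))
D={"wrist":(d,c)}
for n in("top","scene"): e=vision.get_image(n); D[n]=(e,cam(e))
s=ctrl.read_state(); A=np.array(s["ee_rot"]); P=np.array(s["tool_pos"])
pm=P+A@[-.0015,-.0515,.0485]; Rm=A@np.diag([1,-1,-1.]); F=frame(-7,26)
T=[]
for n,(e,cc) in D.items():
    im=e["img"].copy(); k=1 if n=="wrist" else 3
    cen=proj(cc,pm-0.05*F[:,2])[0] if n!="wrist" else np.array([320,240.])
    if k==3:
        w=66; x0,y0=(cen-[w,50 if n=="top" else 60]).astype(int); x0=max(x0,0);y0=max(y0,0)
        im=cv2.resize(im[y0:y0+100,x0:x0+133],None,fx=3,fy=3,interpolation=cv2.INTER_CUBIC)
        M=lambda u:(u-[x0,y0]+.5)*3-.5
    else: im=im; M=lambda u:u
    for pts,col in((ring(np.array(L),F,.056,.04),(0,255,0)),(ring(pm,Rm,.049,.036),(0,0,255)),(ring(pm,Rm,.0455,-.036),(0,255,255))):
        for u in M(proj(cc,pts)): cv2.circle(im,tuple(int(round(v)) for v in u),0,col,-1)
    T.append(im)
W=cv2.resize(T[0],(400,300))
cv2.imwrite("pics/a1.png",np.vstack([np.hstack([T[1],T[2]]),np.hstack([W,np.zeros_like(W)[:, :T[1].shape[1]+T[2].shape[1]-400]])]))
E
```

```text
[0.5289 0.0042 0.264 ] [0.5313 0.0034 0.2651] [ 0.14 -0.01 -0.13] [ 0.37 -0.06 -0.27]
```

View pics/a1.png

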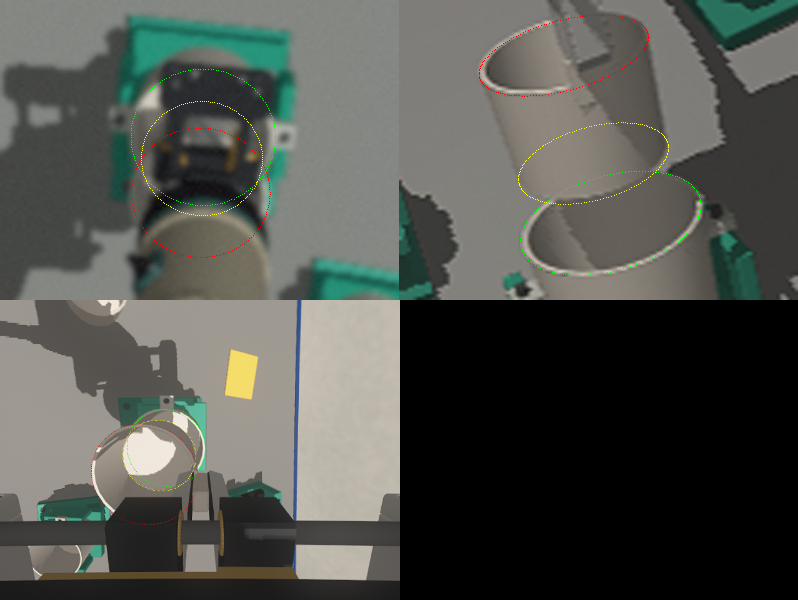

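The scene tile shows the overlays lying on both rims (medium's red, large's green). The wrist tile agrees to 1–2 px. I'll refine the relative offset numerically.

```bash
cat > rel.py <<'E'
from look import *
import sys
def rel(R,h,ctr,L0=(.5567,-.0012,.0947),yaw=-7.):
    s,d,c=wv(); e=vision.get_image("scene"); ce=cam(e)
    A=np.array(s["ee_rot"]); P=np.array(s["tool_pos"]); Rm=A@np.diag([1,-1,-1.]); F=frame(yaw,26)
    V={"w":[(c,gray(d,.9))],"s":[(ce,gray(e,.7))]}; V["ws"]=V["w"]+V["s"]
    pn=P+A@np.array(ctr)
    tz=lambda x:(np.array([x[0],x[1],x[2]]),Rm)
    for k in("s","ws"):
        a,v=fit(V[k],pn,[.003]*3,tz,R,h)
        print(k,"held err in tool",(A.T@(a-pn)).round(4),round(v,1))
    def tl(x): return x[:3],A@Ro.from_rotvec([x[3],x[4],0]).as_matrix()@np.diag([1,-1,-1.])
    a,v=fit(V["ws"],np.r_[a,0,0],[.003]*3+[.03]*2,tl,R,h); print("tilted fit",(A.T@(a[:3]-pn)).round(4),np.rad2deg(a[3:]).round(2),round(v,1))
    b,vb=fit(V["s"],np.array(L0),[.003]*3,lambda x:(np.array(x),F),.056,.04); print("large s",b.round(4),round(vb,1))
    print("nominal held in large frame",(F.T@(pn-np.array(L0))).round(4))
E
python3 - <<'E'
from rel import *
rel(.049,.036,[-.0015,-.0515,.0485])
E
```

```text
s held err in tool [-0.0038  0.031  -0.0137] 22.2
ws held err in tool [-0.0006  0.0001 -0.0001] 17.4
tilted fit [ 0.0022 -0.0007 -0.0012] [0.51 2.37] 18.4
large s [ 0.5595 -0.0019  0.0982] 31.4
nominal held in large frame [-2.600e-03  1.000e-04  1.166e-01]
```

Call:
move_arm:
  rows: [0,0,0,0,0.0015,0.01,0.005,0,0,0,0,0.001,0.015,0.005,0,0,0,0,0,0.015,0.005,0,0,0,0,0,0.015,0.005,0,0,0,0,0,0.015,0.005,0,0,0,0,0,0.012,0.005,0,0,0,0,0,0.01,0.005,0,0,0,0,0,0.004,0.005,0,0,0,0,0,0,0.005,0,0,0,0,0,0,0.005]

```text
t: 9.6
tool_pos: [0.5748, -0.002, 0.1815]
ee_rot: [[0.122, 0.891, 0.436], [0.992, -0.11, -0.054], [-0.001, 0.44, -0.898]]
ft_force: [-0.1, 0.6, -1.4]
width: 0.0117
gripper_force: 50.0
```

```bash
cat > st.py <<'E'
from look import *
def st(ctr,L=(.5567,-.0012,.0947),yaw=-7.):
    s=ctrl.read_state(); A=np.array(s["ee_rot"]); F=frame(yaw,26); P=np.array(s["tool_pos"])
    print("t",round(s["t"],2),"pot in large",(1e3*(F.T@(P+A@np.array(ctr)-L))).round(1),"F tool",(A.T@s["ft_force"]).round(2),"T tool",(A.T@s["ft_torque"]).round(3),"w",round(s["width"],4))
E
python3 - <<'E'
from st import *
st([-.0015,-.0515,.0485])
E
```

```text
t 9.6 pot in large [ 2.8 -0.1 21.5] F tool [ 0.62 -0.76  1.23] T tool [ 0.171 -0.03  -0.032] w 0.0117
```

Call:
move_arm:
  rows: [0,0,0,0,-0.0015,0,0.005,0,0,0,0,-0.001,0,0.005,0,0,0,0,0,0.003,0.005,0,0,0,0,0,0.003,0.005,0,0,0,0,0,0.003,0.005,0,0,0,0,0,0.003,0.005,0,0,0,0,0,0.002,0.005,0,0,0,0,0,0,0.005,0,0,0,0,0,0,0.005,0,0,0,0,0,0,0.005]

```text
t: 10.85
tool_pos: [0.5785, -0.0025, 0.1674]
ee_rot: [[0.122, 0.892, 0.436], [0.992, -0.11, -0.054], [-0.001, 0.439, -0.898]]
ft_force: [0.5, 0.1, -0.7]
width: 0.0119
gripper_force: 50.0
```

```bash
python3 - <<'E'
from st import *
st([-.0015,-.0515,.0485])
E
```

```text
t 10.85 pot in large [ 0.  -0.1  7.3] F tool [0.16 0.09 0.84] T tool [ 0.189 -0.064 -0.005] w 0.0119
```

Call:
move_arm:
  rows: [0,0,0,0,0,0.001,0.005,0,0,0,0,0,0.001,0.005,0,0,0,0,0,0.001,0.005,0,0,0,0,0,0.001,0.005,0,0,0,0,0,0.001,0.005,0,0,0,0,0,0.0005,0.005,0,0,0,0,0,0,0.005,0,0,0,0,0,0,0.005,0,0,0,0,0,0,0.005,0,0,0,0,0,0,0.005]

```text
t: 12.1
tool_pos: [0.5809, -0.0028, 0.1624]
ee_rot: [[0.122, 0.892, 0.436], [0.992, -0.11, -0.054], [-0.001, 0.439, -0.899]]
ft_force: [0.3, -0.5, -0.2]
width: 0.0115
gripper_force: 50.0
```

```bash
python3 - <<'E'
from st import *
st([-.0015,-.0515,.0485])
E
```

```text
t 12.1 pot in large [-0.1 -0.1  1.7] F tool [-0.42  0.2   0.31] T tool [ 0.213 -0.023  0.011] w 0.0115
```

Call:
move_arm:
  rows: [0,0,0,0,0,0.0005,0.005,0,0,0,0,0,0.0005,0.005,0,0,0,0,0,0.0005,0.005,0,0,0,0,0,0.0005,0.005,0,0,0,0,0,0,0.005,0,0,0,0,0,0,0.005,0,0,0,0,0,0,0.005,0,0,0,0,0,0,0.005,0,0,0,0,0,0,0.005,0,0,0,0,0,0,0.005]

```text
t: 13.35
tool_pos: [0.5818, -0.0029, 0.1606]
ee_rot: [[0.122, 0.892, 0.436], [0.992, -0.11, -0.054], [-0.001, 0.439, -0.899]]
ft_force: [-1.2, -0.2, 1.6]
width: 0.0118
gripper_force: 50.0
```

```bash
python3 - <<'E'
from st import *
st([-.0015,-.0515,.0485])
E
```

```text
t 13.35 pot in large [-0.  -0.2 -0.3] F tool [-0.36 -0.34 -1.99] T tool [ 0.4    0.001 -0.02 ] w 0.0118
```

Call:
move_arm:
  rows: [0,0,0,0,0,0.0005,0.005,0,0,0,0,0,0.0005,0.005,0,0,0,0,0,0,0.005,0,0,0,0,0,0,0.005,0,0,0,0,0,0,0.005,0,0,0,0,0,0,0.005,0,0,0,0,0,0,0.005,0,0,0,0,0,0,0.005,0,0,0,0,0,0,0.005,0,0,0,0,0,0,0.005]

```text
t: 14.6
tool_pos: [0.5823, -0.003, 0.1598]
ee_rot: [[0.122, 0.892, 0.436], [0.992, -0.11, -0.054], [-0.001, 0.439, -0.898]]
ft_force: [-2.2, -0.6, 4.7]
width: 0.0117
gripper_force: 50.0
```

```bash
python3 - <<'E'
from st import *
st([-.0015,-.0515,.0485])
E
```

```text
t 14.6 pot in large [ 0.1 -0.2 -1.2] F tool [-0.87  0.21 -5.16] T tool [ 0.71  -0.039 -0.044] w 0.0117
```

Call:
move_arm:
  rows: [0.003,0,0,0,0,0.0002,0.005,0.003,0,0,0,0,0.0002,0.005,0.002,0,0,0,0,0.0001,0.005,0,0,0,0,0,0,0.005,0,0,0,0,0,0,0.005,0,0,0,0,0,0,0.005,0,0,0,0,0,0,0.005,0,0,0,0,0,0,0.005,0,0,0,0,0,0,0.005,0,0,0,0,0,0,0.005]

```text
t: 15.85
tool_pos: [0.5828, -0.003, 0.1597]
ee_rot: [[0.122, 0.895, 0.429], [0.992, -0.11, -0.054], [-0.001, 0.433, -0.901]]
ft_force: [-3.7, -0.9, 5.2]
width: 0.012
gripper_force: 50.0
```

```bash
python3 - <<'E'
from st import *
st([-.0015,-.0515,.0485])
E
```

```text
t 15.85 pot in large [ 0.1 -0.2 -1.2] F tool [-1.31 -0.95 -6.25] T tool [ 0.317 -0.112 -0.001] w 0.012
```

Call:
move_arm:
  rows: [-0.002,0,0,0,0,0,0.005,-0.002,0,0,0,0,0,0.005,0,0,0,0,0,0,0.005,0,0,0,0,0,0,0.005,0,0,0,0,0,0,0.018,0,0,0,0,0,0,0.024,0,0,0,0,0,0,0.03,0,0,0,0,0,0,0.036,0,0,0,0,0,0,0.036,0,0,0,0,0,0,0.036]

```text
t: 17.1
tool_pos: [0.5824, -0.003, 0.1592]
ee_rot: [[0.122, 0.894, 0.432], [0.992, -0.11, -0.054], [-0.001, 0.435, -0.9]]
ft_force: [0.3, 0.2, 0.4]
width: 0.036
gripper_force: 0.0
```

```bash
python3 - <<'E'
from st import *
st([-.0015,-.0515,.0485])
s=ctrl.read_state()
F=frame(-7,26)
# retreat 100 mm along the axis, then to above the small pot
P=np.array(s["tool_pos"])+.1*F[:,2]; a=np.deg2rad(18)
r=step((P,np.array(s["ee_rot"])),[.468,.217,.24],toolrot([0,0,-1],[np.cos(a),np.sin(a),0]),10)
path(dict(tool_pos=P,ee_rot=s["ee_rot"]),r,10)
E
```

```text
t 17.1 pot in large [-0.2 -0.1 -1.6] F tool [ 0.24  0.47 -0.24] T tool [ 0.084 -0.037  0.046] w 0.036
10 rows: [0.0443, 0.0099, -0.0429] [0.02212, -0.00554, -0.00084]
4 [0.522 0.092 0.243] pot [0.488 0.089 0.181]
8 [0.49  0.177 0.24 ] pot [0.446 0.166 0.185]
```

Call:
move_arm:
  rows: [0,0,0,0,0,-0.012,0.036,0,0,0,0,0,-0.022,0.036,0,0,0,0,0,-0.022,0.036,0,0,0,0,0,-0.022,0.036,0,0,0,0,0,-0.022,0.036,0.0443,0.0099,-0.0429,0.0221,-0.0055,-0.0008,0.06,0.0443,0.0099,-0.0429,0.0221,-0.0055,-0.0008,0.06,0.0443,0.0099,-0.0429,0.0221,-0.0055,-0.0008,0.06,0.0443,0.0099,-0.0429,0.0221,-0.0055,-0.0008,0.06,0.0443,0.0099,-0.0429,0.0221,-0.0055,-0.0008,0.06]

```text
t: 18.35
tool_pos: [0.5158, 0.1142, 0.2426]
ee_rot: [[-0.097, 0.97, 0.224], [0.995, 0.1, -0.003], [-0.025, 0.223, -0.974]]
ft_force: [0.3, 0.0, 0.3]
width: 0.0599
gripper_force: 0.0
```

Call:
move_arm:
  rows: [0.0443,0.0099,-0.0429,0.0221,-0.0055,-0.0008,0.06,0.0443,0.0099,-0.0429,0.0221,-0.0055,-0.0008,0.06,0.0443,0.0099,-0.0429,0.0221,-0.0055,-0.0008,0.06,0.0443,0.0099,-0.0429,0.0221,-0.0055,-0.0008,0.06,0.0443,0.0099,-0.0429,0.0221,-0.0055,-0.0008,0.06,0,0,0,0,0,0,0.06,0,0,0,0,0,0,0.06,0,0,0,0,0,0,0.06,0,0,0,0,0,0,0.06,0,0,0,0,0,0,0.06]

```text
t: 19.6
tool_pos: [0.4688, 0.2165, 0.24]
ee_rot: [[-0.308, 0.951, 0.0], [0.951, 0.308, 0.0], [-0.0, 0.0, -1.0]]
ft_force: [0.7, 1.2, 0.7]
width: 0.0598
gripper_force: 0.0
```

```bash
cat > s1.py <<'E'
from st import *
s,d,c=wv(); A=np.array(s["ee_rot"]); print(np.round(s["tool_pos"],4),A.round(3).tolist())
a,v=fit([(c,gray(d,1))],[.5,.227],[.005,.005],up(.031),.042,.031); print("small w",a.round(4),round(v,1))
g=d["img"].max(2); u0=proj(c,[[.457,.2127,.114]])[0]; print("expected handle px",u0.round(0))
x,y=u0.astype(int); x0,y0=x-35,y-35
im=cv2.GaussianBlur(g,(0,0),1); n,l,S,ce=cv2.connectedComponentsWithStats((im[y0:y+35,x0:x+35]>215).astype(np.uint8))
for i in range(1,n):
    if S[i][4]>30: q=ce[i]+[x0,y0]; X=onz(c,q,.114)[0]; print(S[i],q.round(1),X.round(4),"r",round(np.hypot(*(X[:2]-a)),4),"yaw",np.rad2deg(np.arctan2(*(X[:2]-a)[::-1])).round(1))
# medium nested check: top+scene rim fit with lean
V=[]
for n in("top","scene"): e=vision.get_image(n); V.append((cam(e),gray(e,.8))); cv2.imwrite(f"pics/{n}2.png",e["img"])
F=frame(-7,26); L=np.array([.5567,-.0012,.0947])
for k,VV in(("scene",V[1:]),("both",V)):
    for nm,R,h,p0 in(("large",.056,.04,L),("med",.049,.036,L+.001*F[:,2])):
        b,q=fit(VV,p0,[.003]*3,lambda x:(np.array(x),F),R,h); print(k,nm,(1e3*F.T@(b-L)).round(1),round(q,1),"at nominal",round(contrast(VV,p0,F,R,h),1))
print("scene dist dir",(F.T@(V[1][0]["R"].T@[0,0,1])).round(2))
E
python3 s1.py
```

```text
[0.4688 0.2165 0.24  ] [[-0.308, 0.951, 0.0], [0.951, 0.308, 0.0], [-0.0, 0.0, -1.0]]
small w [0.5002 0.2271] 37.0
expected handle px [307. 236.]
[ 59   0  11  29 199] [336.4 214.5] [0.4759 0.2397 0.114 ] r 0.0274 yaw 152.7
[ 32  28  11  16 171] [308.  236.6] [0.4582 0.2129 0.114 ] r 0.0444 yaw -161.3
[46 36 24 25 64] [326.6 250.7] [0.4781 0.2057 0.114 ] r 0.0309 yaw -135.9
scene large [ 0.3  1.  -0. ] 36.0 at nominal 33.6
scene med [ 2.4 -0.9  1.3] 28.0 at nominal 23.2
both large [ 0.3  0.6 -0. ] 27.8 at nominal 27.0
both med [-1.3 -0.9 -0.6] 18.6 at nominal 15.4
scene dist dir [-0.82  0.25 -0.51]
```

```bash
python3 - <<'E'
from look import *
s=ctrl.read_state(); a=np.deg2rad(18.5)
step(s,[.4576,.2128,.0755],toolrot([0,0,-1],[np.cos(a),np.sin(a),0]),9)
e=vision.get_image("scene")["img"][190:330,220:380]; cv2.imwrite("pics/n1.png",cv2.resize(e,None,fx=4,fy=4,interpolation=cv2.INTER_CUBIC))
E
```

```text
9 rows: [-0.0, -0.0, -0.001] [-3e-05, -0.00132, 0.01826]
```

View pics/n1.png

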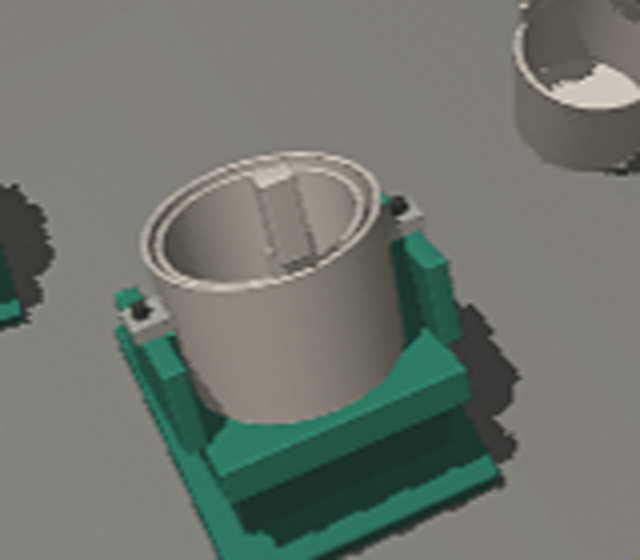

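The medium pot sits nested in the large one. The two rims are concentric around (262,222) in the crop, and the handle is on the uphill side at (275,200).

Call:
move_arm:
  rows: [0,0,-0.001,0,-0.0015,0.02,0.06,0,0,-0.001,0,-0.0015,0.022,0.06,0,0,-0.001,0,-0.0015,0.022,0.06,0,0,-0.001,0,-0.0015,0.022,0.06,0,0,-0.001,0,-0.0015,0.022,0.06,0,0,-0.001,0,-0.0015,0.022,0.06,0,0,-0.001,0,-0.0015,0.02,0.06,0,0,-0.001,0,-0.0013,0.014,0.06,0,0,0,0,0,0,0.06,0,0,0,0,0,0,0.06]

```text
t: 21.05
tool_pos: [0.4583, 0.2134, 0.0764]
ee_rot: [[-0.316, 0.949, 0.001], [0.949, 0.316, 0.0], [0.0, 0.001, -1.0]]
ft_force: [-0.7, -0.4, 0.1]
width: 0.0602
gripper_force: 0.0
```

```bash
python3 - <<'E'
from look import *
s,d,c=wv(); A=np.array(s["ee_rot"]); print(np.round(s["tool_pos"],4),np.round(s["ft_force"],1))
a,v=fit([(c,gray(d,1))],[.5,.227],[.004,.004],up(.031),.042,.031); print("small",a.round(4),round(v,1))
g=cv2.GaussianBlur(d["img"].max(2),(0,0),1); u0=proj(c,[[.458,.2129,.114]])[0]; x,y=u0.astype(int); x0,y0=x-35,y-35
n,l,S,ce=cv2.connectedComponentsWithStats((g[y0:y+35,x0:x+35]>215).astype(np.uint8))
for i in range(1,n):
    if S[i][4]>60: X=onz(c,ce[i]+[x0,y0],.114)[0]; print(S[i],X.round(4),"tool",(A.T@(X-s["tool_pos"])).round(4))
E
```

```text
[0.4583 0.2134 0.0764] [-0.7 -0.4  0.1]
small [0.5017 0.2277] 25.7
[ 50  19  20  29 136] [0.4675 0.2168 0.114 ] tool [ 0.0003  0.0099 -0.0375]
[ 24  35  24   8 102] [0.4586 0.2116 0.114 ] tool [-0.0019 -0.0002 -0.0376]
```

Call:
move_arm:
  rows: [0,0,0,-0.0005,0,0.001,0.05,0,0,0,0,0,0,0.03,0,0,0,0,0,0,0.02,0,0,0,0,0,0,0.01,0,0,0,0,0,0,0.005,0,0,0,0,0,0,0.005,0,0,0,0,0,0,0.005,0,0,0,0,0,0,0.005,0,0,0,0,0,0,0.005,0,0,0,0,0,0,0.005]
  grip_force: 50

```text
t: 22.35
tool_pos: [0.4579, 0.2128, 0.0749]
ee_rot: [[-0.316, 0.949, 0.0], [0.949, 0.316, 0.0], [0.0, 0.0, -1.0]]
ft_force: [1.4, 0.4, -0.4]
width: 0.012
gripper_force: 50.0
```

Call:
move_arm:
  rows: [0,0,0,0,0,-0.01,0.005,0,0,0,0,0,-0.02,0.005,0,0,0,0,0,-0.03,0.005,0,0,0,0,0,-0.035,0.005,0,0,0,0,0,-0.035,0.005,0,0,0,0,0,-0.035,0.005,0,0,0,0,0,-0.03,0.005,0,0,0,0,0,-0.02,0.005,0,0,0,0,0,-0.01,0.005,0,0,0,0,0,0,0.005]

```text
t: 23.6
tool_pos: [0.4577, 0.2127, 0.3003]
ee_rot: [[-0.316, 0.949, 0.001], [0.949, 0.316, 0.0], [0.0, 0.001, -1.0]]
ft_force: [-0.3, 0.2, -1.2]
width: 0.0119
gripper_force: 50.0
```

```bash
python3 - <<'E'
from look import *
s,d,c=wv(); print(np.round(s["tool_pos"],4),s["width"],np.round(s["ft_force"],2))
for dof in(3,4):
    x,v,_=fitpot(c,s,d,.042,.031,[0,.045,.0445],dof=dof); print(x.round(4),round(v,1))
# medium home = L+1mm z ; small centre coincides
p,Rt=target([.5567,-.0012,.0947],-7,[-.0005,.045,.0445],.13); print(p.round(4))
r=step(s,p,Rt,15)
P,A=np.array(s["tool_pos"]),np.array(s["ee_rot"])
for k in range(15):
    P=P+A@r[3:]; A=A@Ro.from_rotvec(r[:3]).as_matrix()
    if k%3==2: print(k+1,P.round(3),"pot bottom",(P+A@[0,.045,.0755]).round(3))
E
```

```text
[0.4577 0.2127 0.3003] 0.011916627361991967 [-0.26  0.15 -1.17]
[-0.0004  0.0442  0.0089] 12.0
[0.0003 0.0442 0.0085 0.0214] 12.1
[0.4403 0.0136 0.2327]
15 rows: [-0.0297, -0.0067, 0.0291] [-0.013, -0.00366, 0.00409]
3 [0.459 0.172 0.288] pot bottom [0.509 0.183 0.217]
6 [0.458 0.132 0.275] pot bottom [0.515 0.139 0.209]
9 [0.454 0.092 0.262] pot bottom [0.518 0.094 0.201]
12 [0.448 0.052 0.248] pot bottom [0.517 0.049 0.193]
15 [0.44  0.014 0.233] pot bottom [0.513 0.005 0.185]
```

Call:
move_arm:
  rows: [-0.0297,-0.0067,0.0291,-0.013,-0.0037,0.0041,0.005,-0.0297,-0.0067,0.0291,-0.013,-0.0037,0.0041,0.005,-0.0297,-0.0067,0.0291,-0.013,-0.0037,0.0041,0.005,-0.0297,-0.0067,0.0291,-0.013,-0.0037,0.0041,0.005,-0.0297,-0.0067,0.0291,-0.013,-0.0037,0.0041,0.005,-0.0297,-0.0067,0.0291,-0.013,-0.0037,0.0041,0.005,-0.0297,-0.0067,0.0291,-0.013,-0.0037,0.0041,0.005,-0.0297,-0.0067,0.0291,-0.013,-0.0037,0.0041,0.005,-0.0297,-0.0067,0.0291,-0.013,-0.0037,0.0041,0.005,-0.0297,-0.0067,0.0291,-0.013,-0.0037,0.0041,0.005]

```text
t: 24.9
tool_pos: [0.4507, 0.0781, 0.255]
ee_rot: [[-0.024, 0.955, 0.296], [0.999, 0.03, -0.014], [-0.022, 0.296, -0.955]]
ft_force: [-0.1, -0.2, -1.6]
width: 0.012
gripper_force: 50.0
```

Call:
move_arm:
  rows: [-0.0297,-0.0067,0.0291,-0.013,-0.0037,0.0041,0.005,-0.0297,-0.0067,0.0291,-0.013,-0.0037,0.0041,0.005,-0.0297,-0.0067,0.0291,-0.013,-0.0037,0.0041,0.005,-0.0297,-0.0067,0.0291,-0.013,-0.0037,0.0041,0.005,-0.0297,-0.0067,0.0291,-0.013,-0.0037,0.0041,0.005,0,0,0,0,0,0,0.005,0,0,0,0,0,0,0.005,0,0,0,0,0,0,0.005,0,0,0,0,0,0,0.005,0,0,0,0,0,0,0.005]

```text
t: 26.15
tool_pos: [0.4399, 0.0138, 0.232]
ee_rot: [[0.121, 0.893, 0.434], [0.993, -0.109, -0.053], [0.0, 0.438, -0.899]]
ft_force: [-0.0, 0.5, -0.9]
width: 0.0117
gripper_force: 50.0
```

```bash
python3 - <<'E'
from rel import *
from st import st
ctr=[-.0003,.0448,.0445]
st(ctr); rel(.042,.031,ctr)
s,d,c=wv(); e=vision.get_image("scene"); ce=cam(e); A=np.array(s["ee_rot"]); P=np.array(s["tool_pos"])
L=np.array([.5567,-.0012,.0947]); F=frame(-7,26); pm=P+A@ctr; Rm=A@np.diag([1,-1,-1.])
Y=np.diag([1.,1,1])
print("rot err",np.rad2deg(Ro.from_matrix(F.T@Rm@np.diag([1,1,1])).as_rotvec()).round(2))
a=d["img"].copy(); b=cv2.resize(e["img"][150:310,210:370],None,fx=3,fy=3,interpolation=cv2.INTER_CUBIC)
for pts,col in((ring(L+.001*F[:,2],F,.049,.036),(0,255,0)),(ring(pm,Rm,.042,.031),(0,0,255)),(ring(pm,Rm,.039,-.031),(0,255,255))):
    draw(a,c,pts,col)
    for u in (proj(ce,pts)-[210,150]+.5)*3-.5: cv2.circle(b,tuple(int(round(v)) for v in u),0,col,-1)
cv2.imwrite("pics/a2.png",np.hstack([cv2.resize(a[100:420,140:460],(400,400)),cv2.resize(b,(400,400))]))
E
```

```text
t 26.15 pot in large [ -0.9   0.4 130.5] F tool [ 0.54 -0.5   0.8 ] T tool [ 0.21   0.001 -0.002] w 0.0117
s held err in tool [-0.0018  0.0096 -0.0052] 31.1
ws held err in tool [ 0.     -0.0003 -0.0007] 25.1
tilted fit [ 0.0015 -0.0009 -0.0014] [0.94 1.68] 26.2
large s [ 5.572e-01 -3.000e-04  9.530e-02] 31.9
nominal held in large frame [-0.0009  0.0004  0.1305]
rot err [5.000e-02 3.000e-02 9.001e+01]
```

View pics/a2.png

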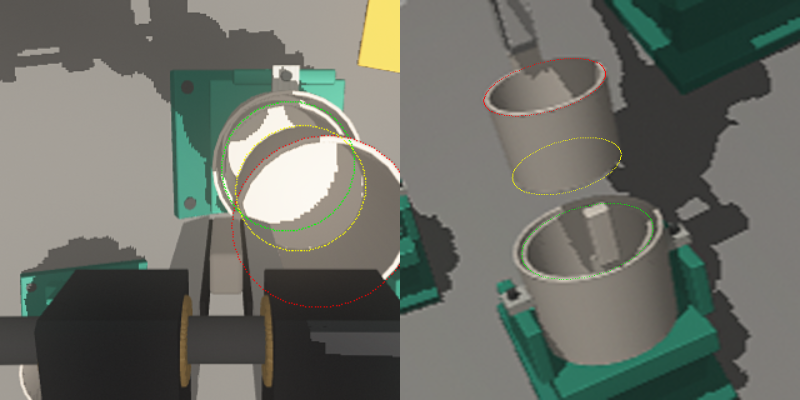

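The left tile (wrist) and right tile (scene) agree. The small pot's rim (red, at (545,88) on the right) is directly above the nested medium pot's mouth at (588,240). The medium handle is uphill and the small handle downhill.

Call:
move_arm:
  rows: [0,0,0,0,0.0005,0.01,0.005,0,0,0,0,0.0005,0.015,0.005,0,0,0,0,0,0.015,0.005,0,0,0,0,0,0.015,0.005,0,0,0,0,0,0.015,0.005,0,0,0,0,0,0.015,0.005,0,0,0,0,0,0.01,0.005,0,0,0,0,0,0.005,0.005,0,0,0,0,0,0,0.005,0,0,0,0,0,0,0.005]

```text
t: 27.6
tool_pos: [0.4842, 0.0081, 0.1429]
ee_rot: [[0.122, 0.892, 0.435], [0.993, -0.11, -0.053], [0.0, 0.438, -0.899]]
ft_force: [0.4, 0.5, -0.5]
width: 0.0117
gripper_force: 50.0
```

```bash
python3 - <<'E'
from st import *
st([-.0003,.0448,.0445])
E
```

```text
t 27.6 pot in large [ 0.3  0.1 30.9] F tool [0.58 0.1  0.64] T tool [ 0.171 -0.029 -0.009] w 0.0117
```

Call:
move_arm:
  rows: [0,0,0,0,0,0.004,0.005,0,0,0,0,0,0.004,0.005,0,0,0,0,0,0.004,0.005,0,0,0,0,0,0.004,0.005,0,0,0,0,0,0.004,0.005,0,0,0,0,0,0.003,0.005,0,0,0,0,0,0.002,0.005,0,0,0,0,0,0,0.005,0,0,0,0,0,0,0.005,0,0,0,0,0,0,0.005]

```text
t: 28.85
tool_pos: [0.495, 0.0068, 0.1202]
ee_rot: [[0.122, 0.892, 0.435], [0.993, -0.11, -0.053], [0.0, 0.438, -0.899]]
ft_force: [0.0, -0.7, -0.8]
width: 0.0117
gripper_force: 50.0
```

```bash
python3 - <<'E'
from st import *
st([-.0003,.0448,.0445])
E
```

```text
t 28.85 pot in large [-0.   0.1  5.7] F tool [-0.64 -0.25  0.79] T tool [0.201 0.008 0.006] w 0.0117
```

Call:
move_arm:
  rows: [0,0,0,0,0,0.001,0.005,0,0,0,0,0,0.001,0.005,0,0,0,0,0,0.001,0.005,0,0,0,0,0,0.001,0.005,0,0,0,0,0,0.0005,0.005,0,0,0,0,0,0.0005,0.005,0,0,0,0,0,0,0.005,0,0,0,0,0,0,0.005,0,0,0,0,0,0,0.005,0,0,0,0,0,0,0.005]

```text
t: 30.1
tool_pos: [0.497, 0.0066, 0.1155]
ee_rot: [[0.122, 0.892, 0.434], [0.993, -0.11, -0.053], [0.0, 0.438, -0.899]]
ft_force: [-0.6, 0.1, -0.7]
width: 0.0118
gripper_force: 50.0
```

```bash
python3 - <<'E'
from st import *
st([-.0003,.0448,.0445])
E
```

```text
t 30.1 pot in large [-0.2  0.1  0.5] F tool [ 0.05 -0.85  0.39] T tool [ 0.232 -0.019 -0.012] w 0.0118
```

Call:
move_arm:
  rows: [0,0,0,0,0,0.0005,0.005,0,0,0,0,0,0.0005,0.005,0,0,0,0,0,0.0005,0.005,0,0,0,0,0,0,0.005,0,0,0,0,0,0,0.005,0,0,0,0,0,0,0.005,0,0,0,0,0,0,0.005,0,0,0,0,0,0,0.005,0,0,0,0,0,0,0.005,0,0,0,0,0,0,0.005]

```text
t: 31.35
tool_pos: [0.4977, 0.0065, 0.1142]
ee_rot: [[0.122, 0.892, 0.434], [0.993, -0.11, -0.053], [0.0, 0.438, -0.899]]
ft_force: [-0.9, 0.8, 1.6]
width: 0.0117
gripper_force: 50.0
```

```bash
python3 - <<'E'
from st import *
st([-.0003,.0448,.0445])
E
```

```text
t 31.35 pot in large [-0.2  0.1 -1. ] F tool [ 0.66 -0.16 -1.88] T tool [ 0.261 -0.095 -0.078] w 0.0117
```

Call:
move_arm:
  rows: [0.002,0,0,0,0,0.0003,0.005,0.002,0,0,0,0,0.0003,0.005,0,0,0,0,0,0,0.005,0,0,0,0,0,0,0.005,0,0,0,0,0,0,0.005,0,0,0,0,0,0,0.005,0,0,0,0,0,0,0.005,0,0,0,0,0,0,0.005,0,0,0,0,0,0,0.005,0,0,0,0,0,0,0.005]

```text
t: 32.6
tool_pos: [0.4981, 0.0064, 0.1137]
ee_rot: [[0.122, 0.894, 0.431], [0.993, -0.11, -0.053], [0.0, 0.434, -0.901]]
ft_force: [-1.7, 0.9, 3.4]
width: 0.0117
gripper_force: 50.0
```

```bash
python3 - <<'E'
from st import *
st([-.0003,.0448,.0445])
E
```

```text
t 32.6 pot in large [-0.2  0.1 -1.7] F tool [ 0.66 -0.09 -3.84] T tool [ 0.013 -0.035 -0.042] w 0.0117
```

Call:
move_arm:
  rows: [0,0,0,0,0,0.0003,0.005,0,0,0,0,0,0.0003,0.005,0,0,0,0,0,0,0.005,0,0,0,0,0,0,0.005,0,0,0,0,0,0,0.005,0,0,0,0,0,0,0.005,0,0,0,0,0,0,0.005,0,0,0,0,0,0,0.005,0,0,0,0,0,0,0.005,0,0,0,0,0,0,0.005]

```text
t: 33.85
tool_pos: [0.4983, 0.0064, 0.1133]
ee_rot: [[0.122, 0.894, 0.431], [0.993, -0.11, -0.053], [0.0, 0.434, -0.901]]
ft_force: [-3.3, -0.4, 6.7]
width: 0.0115
gripper_force: 50.0
```

```bash
python3 - <<'E'
from st import *
st([-.0003,.0448,.0445])
E
```

```text
t 33.85 pot in large [-0.1  0.1 -2.2] F tool [-0.82 -0.01 -7.48] T tool [ 0.096 -0.054  0.037] w 0.0115
```

Call:
move_arm:
  rows: [0,0,0,0,0,0,0.005,0,0,0,0,0,0,0.018,0,0,0,0,0,0,0.024,0,0,0,0,0,0,0.03,0,0,0,0,0,0,0.036,0,0,0,0,0,0,0.036,0,0,0,0,0,-0.008,0.036,0,0,0,0,0,-0.015,0.036,0,0,0,0,0,-0.02,0.036,0,0,0,0,0,-0.02,0.036]

```text
t: 35.1
tool_pos: [0.4706, 0.0098, 0.1708]
ee_rot: [[0.122, 0.894, 0.431], [0.993, -0.11, -0.053], [0.0, 0.434, -0.901]]
ft_force: [-0.5, 0.4, 0.8]
width: 0.0361
gripper_force: 0.0
```

Call:
move_arm:
  rows: [0,0,0,0,0,-0.02,0.036,0,0,0,0,0,-0.02,0.036,0,0,0,0,0,-0.02,0.036,0,0,0,0,0,-0.02,0.036,0,0,0,0,0,-0.02,0.036,0,0,0,0,0,-0.02,0.036,0,0,0,0,0,-0.015,0.036,0,0,0,0,0,0,0.036,0,0,0,0,0,0,0.036,0,0,0,0,0,0,0.036]

```text
t: 36.35
tool_pos: [0.4126, 0.0169, 0.2906]
ee_rot: [[0.122, 0.895, 0.429], [0.993, -0.11, -0.053], [0.0, 0.433, -0.902]]
ft_force: [0.2, -0.5, 0.5]
width: 0.0358
gripper_force: 0.0
```

```bash
python3 - <<'E'
from st import *
st([-.0003,.0448,.0445])
s,d,c=wv(); e=vision.get_image("scene")
b=cv2.resize(e["img"][185:305,230:350],(400,400),interpolation=cv2.INTER_CUBIC)
u=proj(c,[[.545,0,.13]])[0].astype(int); print(u); x0=int(np.clip(u[0]-110,0,420)); y0=int(np.clip(u[1]-110,0,260))
cv2.imwrite("pics/n2.png",np.hstack([b,cv2.resize(d["img"][y0:y0+220,x0:x0+220],(400,400))]))
E
```

```text
t 36.35 pot in large [-1.00e-01  1.00e-01  1.95e+02] F tool [-0.5   0.47 -0.36] T tool [ 0.033 -0.037  0.013] w 0.0358
[366 222]
```

View pics/n2.png

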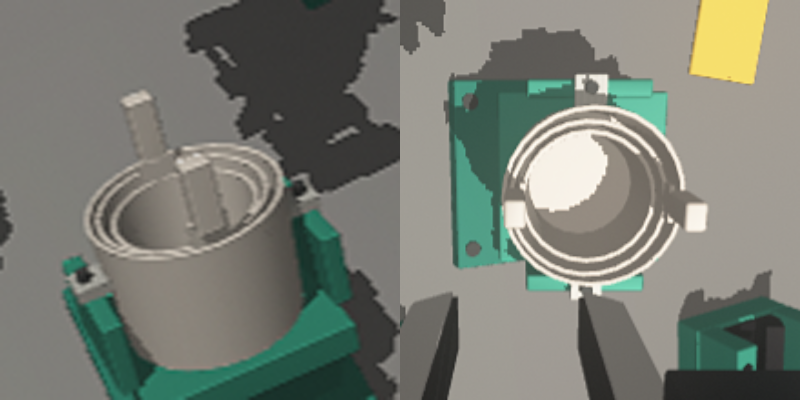

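Three concentric rims show in both views, at about (185,200) on the left and (595,195) on the right. The handles are on opposite sides at (515,215) and (690,215), and the gripper is clear. Both pots are nested and released, so I'm handing in.

```bash
python3 -c "
from plant import ctrl
print(ctrl.sign_off())"
```

```text
the job is handed in; nothing more can be done
None
```

I nested the medium pot in the large one and the small pot inside that, pressing each home with about 6–8 N before releasing it; the handles ended on opposite sides, the final pictures show three concentric rims with the gripper clear, and I handed the job in after about 36 s of robot time.

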